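# Roll a cigar tube into the banding cradle

### The arm

A 6-joint arm with a two-finger parallel gripper is mounted at the origin on the work surface. World frame = base frame: x ahead of the robot, y to its left, z up, the work surface at z = 0. Lengths are in mm, angles in rad, forces in N, time in s.
With the tool pointing down it reaches from about 400 to 925 mm from the base axis. Payload 12.5 kg.
Tool frame: the origin (TCP) lies midway between the tips of the shut fingers; the grasp point (between the pads) lies 19 mm behind it; z points along the fingers, y is the line along which they close (so a half turn about z gives the same grasp; the last joint's range is limited). The gripper opens to 95 mm and grips with 3 to 60 N. Pads are 20 mm wide; open, the fingers measure 119 mm over their backs; the gripper's body (75 mm by 180 mm) begins 59 mm behind the grasp point.
Start: joints at [-1.427, 0.491, 1.559, -0, 1.092, -0.106], TCP at [154.529, -605.613, 214.661] pointing down, gripper open.
Joint ranges: [-3.1, 3.1], [-0.84, 2.19], [0.05, 2.79], [-1.13, 4.28], [0.06, 2.93], [-2.69, 2.69]. Speed limits (rad/s): [2.22, 2.22, 2.79, 3.14, 3.14, 3.14].

### API

Orientations are given as [roll, pitch, yaw] about the fixed x, y, z axes, in that order (R = Rz(yaw) Ry(pitch) Rx(roll)).
In Python, from cell import state, read_camera, job_done gives the robot as it stands.
- The arm moves only by the tool carry_out, never from a script. Its argument "moves" is a list of rows, each an object with "slide": the shift along the tool's x, y, z as a fraction of full scale, a list of three; "spin": the turn about the tool's z as a fraction of full scale. A call has 1 to 12 rows; each row shifts and turns the commanded pose from where the row before left it, along the tool's axes as they then stand; what a row does not reach is not made up. Full scale, the value 1, is 0.4 m for a shift and 30 degrees for a turn. A row lasts 1/12 s, in which the tool goes at most 41.7 mm and 7.16 degrees, less where a joint would pass 70% of its speed; a pose out of reach is approached as far as the arm can. A call with a number of a shift or a turn outside -1 to 1 is refused whole. A call with a gripper value outside its range is refused whole. "hand" is the closure, from 0 (fully open) to 1 (shut), set as the call begins (left out, the last holds). The fingers move at their own pace and stop on an object; the grip force is fixed at half the most. Time passes only in rows, so rows that do not move let the fingers close. It gives the time, the measured TCP pose, the force, the opening and the grip force at its end, in the units of the state.
- state(): the state, without advancing time (a new reading comes with each control period).
- read_camera(name): name is "scene" or "top"; returns a dict with "color" (400x640x3 uint8, red, green, blue), "K" (3x3 intrinsics, pixels), "R" (3x3) and "t" (3): a world point X has camera coordinates R X + t. Camera axes: x right, y down, z forward; pixel columns grow to the right and rows downward; lengths in mm; the calibration is good to about 2 mm. A picture is of the moment at which its call begins. There is no depth.
- job_done(): hands the job in; it is judged then, once.
The state is a dict: "t": time; "joints": joint angles; "qvel": joint speeds; "tau": joint torques, N m; "eef_pos": TCP position; "tcp_rot": TCP orientation; "ft_force": force on the tool from outside, world axes, zero at the start; "moment": the same for the moment, N m; "opening": opening from 0.0 (shut) to 1.0 (fully open); "grip_force": force on a finger pad.
Only numpy, scipy, OpenCV 4.12 (cv2) and the standard library are available. Lean on these libraries where they do the work, as an engineer would, in place of code of your own. Each camera call takes 0.05 s, during which the arm holds its last target. There are 200 camera calls.

### The job

Get the loose aluminium cigar tube ready for its paper band: push it by its side so that it rolls across the rolling board until it drops and lies fully in the V-groove of the banding cradle along the board's far edge, then push it endwise along the groove until its plain end rests against the brass stop. Only roll and push it, gently, as its thin wall dents, and never lift it; leave the gum pot, the half-moon knife and the cigar mould where they are.

Things in the scene. Friction and masses are not known exactly. Their poses are not given: they have to be found in the camera images.
- board: Rolling board of light wood, fixed to the bench: 260 mm deep (its x) by 380 mm wide (its y), 22 mm thick, near corners rounded. Origin on the bench under the middle of its far edge; the board lies on the -x side of that edge. Its level top is bare but for the tube and the knife.
- cradle: Fixed banding cradle butted to the board's far edge: white plastic 90 degree V-groove along its y, open at -y (y = -135 mm), brass stop at y = +105 mm. Origin on the bench under the groove's bottom line, which is 10 mm high. Near flank rises to a lip 21.5 mm high at x = -11.5 to -15 mm, far flank to a 40 mm high rail at x = +30 to +45 mm that catches the tube. Band slot at y = -20 to +2 mm.
- tube: Aluminium cigar tube: cylinder, diameter 26 mm, length 170 mm, flat ends, about 45 g. Origin mid-length on its axis, 35 mm above the bench on the board, 28.4 mm in the groove. Its x runs along it to the plain silver end; the last 43 mm at -x are a red cap. Starts 85 to 120 mm before the groove's middle, within 9 degrees of parallel, plain end to the stop side. Rolls freely, stops soon.
- tube_foot (a point): Centre of the tube's plain silver end, the one that must meet the brass stop (85 mm from its middle).
- tube_cap (a point): Centre of the red cap's flat end face (85 mm from the tube's middle), where the tube can be pushed endwise: about 1 N slides it along the groove. In the groove the upper part of this face, 23 to 41 mm above the bench, stands above the near lip and can be reached from above.
- stop_face (a point): Point on the inner face of the brass stop plate (5 mm thick, 50 mm high), on the axis line of a tube lying in the groove: 28.4 mm above the bench, x = 0, y = +105 mm of the cradle. Axes as the cradle; the groove lies towards -y.
- pot: Small amber glass gum pot with a white lid, 60 mm across and 67 mm high, standing on the bench at one side of the board; leave alone. Origin at the centre of its underside.
- chaveta: Half-moon steel knife without a handle, about 72 by 112 mm and 4 mm thick, lying flat on the near corner of the board on its +y side (left, seen from the robot); leave alone. Origin near its middle, on its underside.
- mould: Closed wooden cigar mould, 330 x 115 x 54 mm, lying on the bench at the other side of the board, its length roughly along the board's x; leave alone. Origin at the centre of its underside.
There are look-alikes about, which are no part of the job. There is more than one size of the tube; the job needs the smallest.

How it is judged:
By the outcome, as a careful person would: the job done as asked, in the order asked, and still so for the second after the job is handed in, with the robot touching nothing.
It also fails if it takes over 48 s, if anything falls off the work surface, if the arm or the gripper's body presses on something with over 40 N, if the wrist force passes 120 N, or if a joint passes its speed limit or range.

## Working session

There is one attempt and no reset: what is moved stays moved. The work goes in short steps, Python scripts to look and compute and a tool call to move; the robot and the scene stay as the last step left them, time stands still between calls to the robot, and variables do not carry over. Pictures are saved under pics/ and viewed, at most 10 in all, crops included, and the job is handed in when it is done.

Besides the shell and the picture viewer there is one more tool, called after "Request:" as a command line: name --argument value ..., lists and objects as JSON in quotes. carry_out: Moves the arm, as the interface text tells. Shift numbers are shares of 0.4 m and turn numbers shares of 30 degrees, none past 1 either way. Its arguments: {"type":"object","properties":{"moves":{"type":"array"},"hand":{"type":"number"}},"required":["moves"]}

```bash
mkdir -p pics; ls
python3 - <<'E'
from cell import *
import cv2,numpy as np
s=state();print(s)
for n in("top","scene"):
    c=read_camera(n);cv2.imwrite(f"pics/{n}0.png",c["color"][:,:,::-1]);print(n,c["K"].tolist(),c["R"].tolist(),c["t"])
    np.savez(n,**{k:c[k] for k in("K","R","t","color")})
E
```

```text
pics
{'t': 0.0, 'joints': array([-1.42662702e+00,  4.91558015e-01,  1.55944818e+00, -1.67715442e-05,
        1.09169182e+00, -1.05608804e-01]), 'qvel': array([ 1.10359563e-03,  4.43961479e-04, -1.33214785e-04, -7.28423430e-04,
       -3.63531226e-05,  5.72222503e-05]), 'tau': array([-1.16976782e-03, -6.12642503e+01, -2.58178461e+01,  6.91433530e-02,
        4.82101820e-02, -8.43375119e-05]), 'eef_pos': array([ 154.47093416, -605.36082043,  214.06314444]), 'tcp_rot': array([-3.14049189e+00, -1.01726830e-04,  2.49785798e-01]), 'ft_force': array([-0.5040605 , -0.12819934,  0.36133026]), 'moment': array([ 0.01714108, -0.01952275,  0.00912547]), 'grip_force': 0.0, 'opening': 1.0008958570132487}
top [[513.042209223039, 0.0, 327.8216772115864], [0.0, 513.042209223039, 198.0693150790286], [0.0, 0.0, 1.0]] [[0.025171855856880438, -0.999675870430956, 0.003812053361502447], [-0.9974960820736554, -0.02536870347573994, -0.0660151129035442], [0.06609042230481002, -0.002140785386370677, -0.9978113414456168]] [  17.05291315  593.33597706 1409.79192005]
scene [[369.8425208798719, 0.0, 315.916573723624], [0.0, 369.8425208798719, 197.73865719474833], [0.0, 0.0, 1.0]] [[0.38833881288970395, 0.9214038973236103, -0.01441611599140151], [0.6826571651207547, -0.298153639303279, -0.6671458628212461], [-0.6190090155342733, 0.24923736751753783, -0.7447876028239311]] [-261.51168328 -371.0431233  1290.93337909]
```

View pics/top0.png

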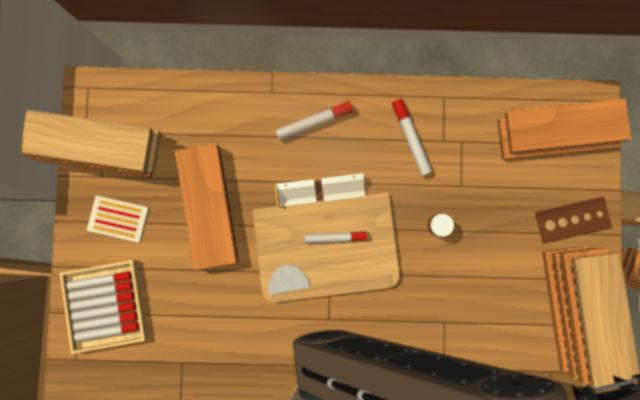

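View pics/scene0.png

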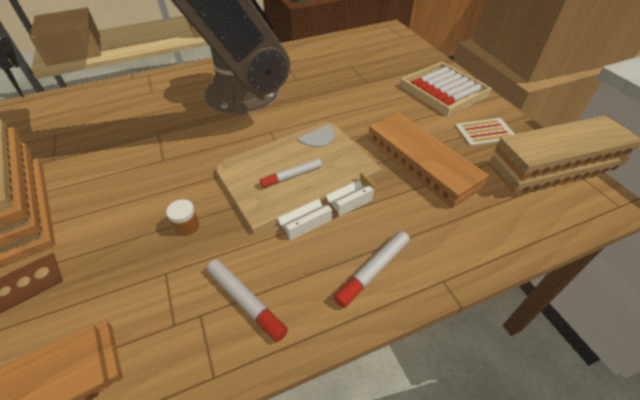

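The top view shows the tube on the board at about (304,238)–(369,237), cap on the right (-y). The cradle is at about (277,195)–(366,185), with the brass stop on its left. The gum pot is at (442,225) and the knife at (288,280). The scene view agrees. I'll enlarge the top view next.

Run:
```python
import numpy as np,cv2
c=np.load("top.npz")["color"][:,:,::-1]
cv2.imwrite("pics/crop.png",cv2.resize(c[165:255,250:400],None,fx=5.3,fy=5.3,interpolation=cv2.INTER_CUBIC))
```

```text
(no output)
```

View pics/crop.png

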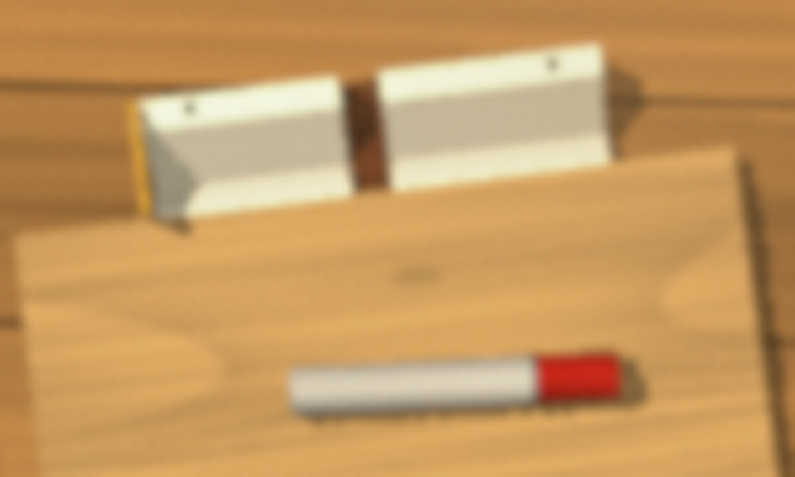

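```bash
cat > h.py <<'E'
import numpy as np
from scipy.optimize import least_squares
def ray(K,R,t,uv,z):
    d=R.T@np.linalg.inv(K)@np.array([*uv,1.]);o=-R.T@t
    return o+d*(z-o[2])/d[2]
def proj(K,R,t,X):
    p=K@(R@np.asarray(X,float)+t);return p[:2]/p[2]
def c2w(p,q):
    c,s=np.cos(p[2]),np.sin(p[2]);return np.array([p[0]+c*q[0]-s*q[1],p[1]+s*q[0]+c*q[1],q[2]])
def w2c(p,X):
    c,s=np.cos(p[2]),np.sin(p[2]);d=np.array(X[:2])-p[:2];return np.array([c*d[0]+s*d[1],-s*d[0]+c*d[1]])
E
python3 - <<'E'
from h import *
d=np.load("top.npz");A=d["K"],d["R"],d["t"]
f=lambda u,v:((u+.5)/5.3-.5+250,(v+.5)/5.3-.5+165)
m=[((45,-135,40),(602,44)),((-15,-135,22),(612,162)),((45,105,40),(140,100))]
r=least_squares(lambda p:np.concatenate([proj(*A,c2w(p,q))-f(*u) for q,u in m]),[700,0,0])
p=r.x;print(p,r.fun.round(2));np.save("cr.npy",p)
print([ray(*A,f(*u),22).round(1) for u in((16,236),(737,150))],[w2c(p,ray(*A,f(*u),22)).round(1) for u in((16,236),(737,150))])
for u in((290,391),(620,377)):
    X=ray(*A,f(*u),35);print(X.round(1),w2c(p,X).round(1))
print(ray(*A,(442,225),67))
E
```

```text
[5.98827740e+02 6.43452141e+01 1.45559777e-01] [-0.31  0.14  0.02 -0.1   0.29 -0.04]
[array([556.5, 240. ,  22. ]), array([ 611.3, -136.9,   22. ])] [array([-16.4, 179.9]), array([ -16.9, -200.9])]
[479.4  93.7  35. ] [-113.9   46.4]
[490.9 -76.8  35. ] [-127.3 -124. ]
[ 524.89072618 -276.29378037   67.        ]
```

Request:
carry_out --moves '[{"slide": [0,0,0],"spin": 0.175},{"slide": [0,0,0],"spin": 0.175},{"slide": [0.053,-0.06,0],"spin": 0},{"slide": [0.053,-0.06,0],"spin": 0},{"slide": [0.053,-0.06,0],"spin": 0},{"slide": [0.053,-0.06,0],"spin": 0},{"slide": [0.053,-0.06,0],"spin": 0},{"slide": [0.053,-0.06,0],"spin": 0},{"slide": [0.053,-0.06,0],"spin": 0},{"slide": [0.053,-0.06,0],"spin": 0},{"slide": [0.053,-0.06,0],"spin": 0},{"slide": [0.053,-0.06,0],"spin": 0}]' --hand 0

```text
t: 1.1
eef_pos: [350.7, -350.6, 214.5]
tcp_rot: [-3.141, 0.0, 0.066]
ft_force: [1.0, -0.1, 0.1]
opening: 0.997
grip_force: 0.0
```

Request:
carry_out --moves '[{"slide": [0.029,-0.088,0],"spin": 0},{"slide": [0.029,-0.088,0],"spin": 0},{"slide": [0.029,-0.088,0],"spin": 0},{"slide": [0.029,-0.088,0],"spin": 0},{"slide": [0.029,-0.088,0],"spin": 0},{"slide": [0.029,-0.087,0],"spin": 0},{"slide": [0.029,-0.087,0],"spin": 0},{"slide": [0.029,-0.087,0],"spin": 0},{"slide": [0.029,-0.087,0],"spin": 0},{"slide": [0.029,-0.087,0],"spin": 0},{"slide": [0,0,0.07],"spin": 0},{"slide": [0,0,0.07],"spin": 0}]'

```text
t: 2.1
eef_pos: [443.4, 6.9, 158.7]
tcp_rot: [3.141, -0.003, 0.071]
ft_force: [1.0, -0.2, -0.4]
opening: 1.002
grip_force: 0.0
```

Request:
carry_out --moves '[{"slide": [0,0,0.07],"spin": 0},{"slide": [0,0,0.07],"spin": 0},{"slide": [0,0,0.07],"spin": 0},{"slide": [0,0,0.06],"spin": 0},{"slide": [0,0,0.03],"spin": 0},{"slide": [0,0,0.012],"spin": 0},{"slide": [0,0,0],"spin": 0}]'

```text
t: 2.68
eef_pos: [442.1, 4.9, 32.9]
tcp_rot: [-3.141, 0.002, 0.066]
ft_force: [0.4, -0.2, 0.4]
opening: 0.999
grip_force: 0.0
```

```bash
cat > pic.py <<'E'
import sys,cv2,numpy as np
from cell import *
n,o,x0,x1,y0,y1=sys.argv[1],sys.argv[2],*map(int,sys.argv[3:])
c=read_camera(n);k=780/max(x1-x0,(y1-y0)*1.34)
cv2.imwrite(o,cv2.resize(c["color"][y0:y1,x0:x1,::-1],None,fx=k,fy=k,interpolation=cv2.INTER_CUBIC))
s=state();print(k,s["t"],s["eef_pos"],s["tcp_rot"],s["ft_force"])
E
python3 pic.py scene pics/a.png 210 400 110 245
```

```text
4.105263157894737 2.7333 [442.53144587   4.87486254  33.77546181] [-3.14153769e+00  7.18858673e-04  6.65333486e-02] [-0.13563531 -0.81096848 -0.39366254]
```

View pics/a.png

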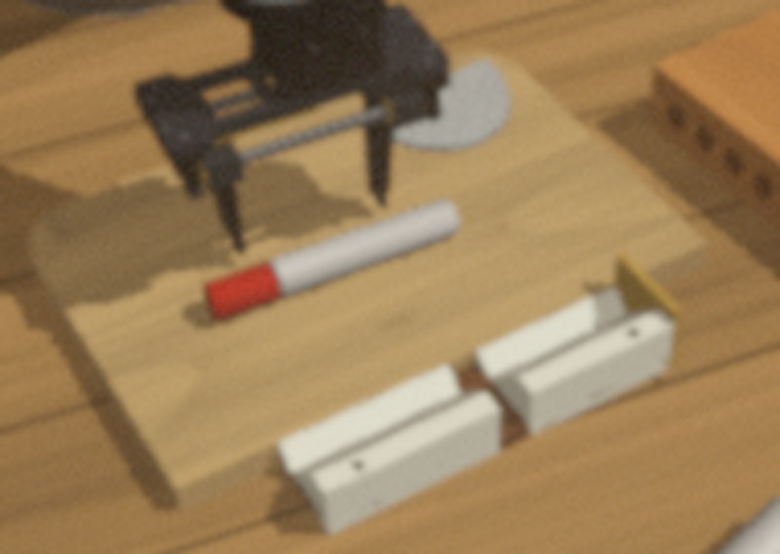

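The two fingers are behind the tube at crop (240,248) and (381,204), about 20 mm off it and parallel, and clear of the knife. I'll push gently now.

Request:
carry_out --moves '[{"slide": [0,0,0.012],"spin": 0},{"slide": [0.007,0,0],"spin": 0},{"slide": [0.007,0,0],"spin": 0},{"slide": [0.007,0,0],"spin": 0},{"slide": [0.007,0,0],"spin": 0},{"slide": [0.005,0,0],"spin": 0},{"slide": [0.005,0,0],"spin": 0},{"slide": [0.005,0,0],"spin": 0},{"slide": [0.005,0,0],"spin": 0},{"slide": [0.005,0,0],"spin": 0},{"slide": [0.005,0,0],"spin": 0},{"slide": [0.005,0,0],"spin": 0}]'

```text
t: 3.73
eef_pos: [467.9, 6.6, 29.0]
tcp_rot: [3.142, 0.0, 0.067]
ft_force: [0.3, -0.1, -0.2]
opening: 1.001
grip_force: 0.0
```

Request:
carry_out --moves '[{"slide": [0.006,0,0],"spin": -0.012},{"slide": [0.006,0,0],"spin": -0.013},{"slide": [0.006,0,0],"spin": -0.012},{"slide": [0.006,0,0],"spin": -0.013},{"slide": [0.006,0,0],"spin": -0.012},{"slide": [0.006,0,0],"spin": -0.013},{"slide": [0.006,0,0],"spin": -0.012},{"slide": [0.006,0,0],"spin": -0.013},{"slide": [0.006,0,0],"spin": -0.012},{"slide": [0.006,0,0],"spin": -0.013},{"slide": [0.006,0,0],"spin": -0.012},{"slide": [0.006,0,0],"spin": -0.013}]'

```text
t: 4.73
eef_pos: [496.6, 9.5, 29.0]
tcp_rot: [3.142, 0.0, 0.146]
ft_force: [-0.0, 0.5, 0.9]
opening: 1.0
grip_force: 0.0
```

```bash
python3 pic.py scene pics/b.png 210 400 110 245
```

```text
4.105263157894737 4.7833 [497.01894787   9.55156683  29.02318112] [ 3.14142095e+00 -3.94345796e-04  1.46233490e-01] [ 0.07118338  0.53512084 -0.71174555]
```

View pics/b.png

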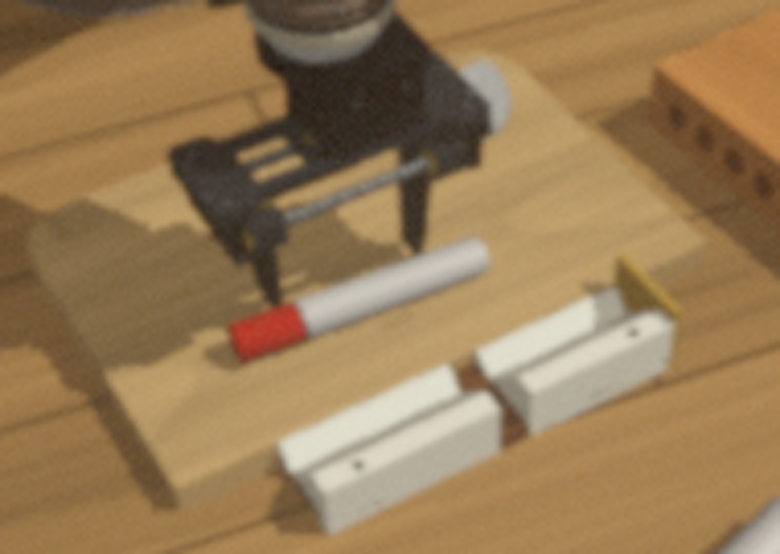

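The tube is rolling ahead of both fingers, now about parallel to the groove. Continuing.

Request:
carry_out --moves '[{"slide": [0.005,0,0],"spin": 0},{"slide": [0.007,0,0],"spin": 0},{"slide": [0.007,0,0],"spin": 0},{"slide": [0.007,0,0],"spin": 0},{"slide": [0.007,0,0],"spin": 0},{"slide": [0.007,0,0],"spin": 0},{"slide": [0.007,0,0],"spin": 0},{"slide": [0.007,0,0],"spin": 0},{"slide": [0.007,0,0],"spin": 0},{"slide": [0.007,0,0],"spin": 0},{"slide": [0.007,0,0],"spin": 0},{"slide": [0.007,0,0],"spin": 0}]'

```text
t: 5.78
eef_pos: [529.1, 14.3, 29.0]
tcp_rot: [3.142, 0.0, 0.145]
ft_force: [-0.7, -0.1, -0.0]
opening: 1.0
grip_force: 0.0
```

Request:
carry_out --moves '[{"slide": [0.007,0,0],"spin": 0},{"slide": [0.007,0,0],"spin": 0},{"slide": [0.007,0,0],"spin": 0},{"slide": [0.007,0,0],"spin": 0},{"slide": [0.006,0,0],"spin": 0},{"slide": [0.006,0,0],"spin": 0},{"slide": [0.005,0,0],"spin": 0},{"slide": [0.005,0,0],"spin": 0},{"slide": [0.005,0,0],"spin": 0},{"slide": [0.005,0,0],"spin": 0},{"slide": [0.005,0,0],"spin": 0},{"slide": [0.005,0,0],"spin": 0}]'

```text
t: 6.78
eef_pos: [556.7, 18.3, 29.0]
tcp_rot: [3.142, 0.0, 0.145]
ft_force: [-0.5, -0.0, -0.4]
opening: 0.999
grip_force: 0.0
```

```bash
python3 pic.py scene pics/c.png 210 400 110 245
```

```text
4.105263157894737 6.8333 [557.07104134  18.31152833  29.03685817] [ 3.14140213e+00 -3.84586430e-04  1.45103194e-01] [ 0.44594526 -0.57681879  0.42015084]
```

View pics/c.png

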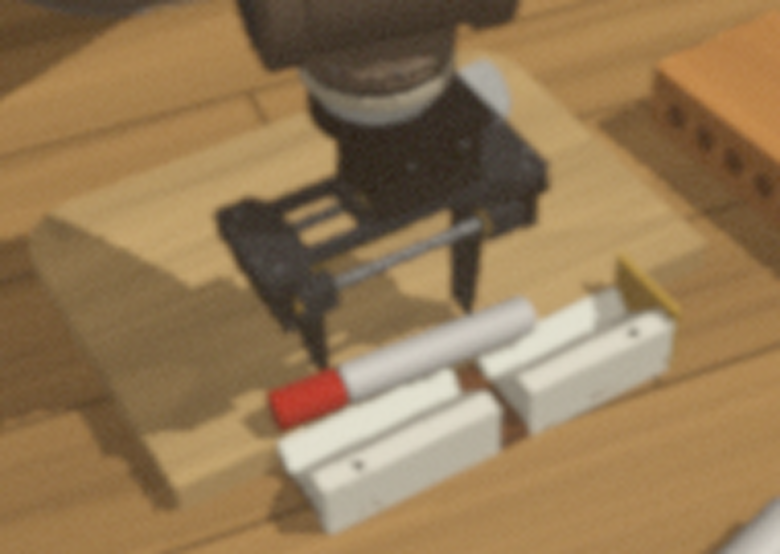

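The tube now lies parallel at the board's edge, cap at crop (272,405), foot at (532,312). A slow final push should drop it.

Request:
carry_out --moves '[{"slide": [0.005,0,0],"spin": 0},{"slide": [0.005,0,0],"spin": 0},{"slide": [0.005,0,0],"spin": 0},{"slide": [0.005,0,0],"spin": 0},{"slide": [0.005,0,0],"spin": 0},{"slide": [0.005,0,0],"spin": 0},{"slide": [0.005,0,0],"spin": 0},{"slide": [0.005,0,0],"spin": 0},{"slide": [0.005,0,0],"spin": 0},{"slide": [0.005,0,0],"spin": 0},{"slide": [0,0,0],"spin": 0},{"slide": [0,0,0],"spin": 0}]'

```text
t: 7.83
eef_pos: [576.3, 21.2, 29.0]
tcp_rot: [3.142, 0.0, 0.145]
ft_force: [1.3, -0.3, -0.8]
opening: 1.001
grip_force: 0.0
```

```bash
python3 pic.py scene pics/d.png 210 400 110 245
```

```text
4.105263157894737 7.8833 [576.25493638  21.17567116  28.96693951] [3.14149934e+00 1.19500593e-04 1.45113191e-01] [-0.03118854 -0.17908242 -0.42486838]
```

View pics/d.png

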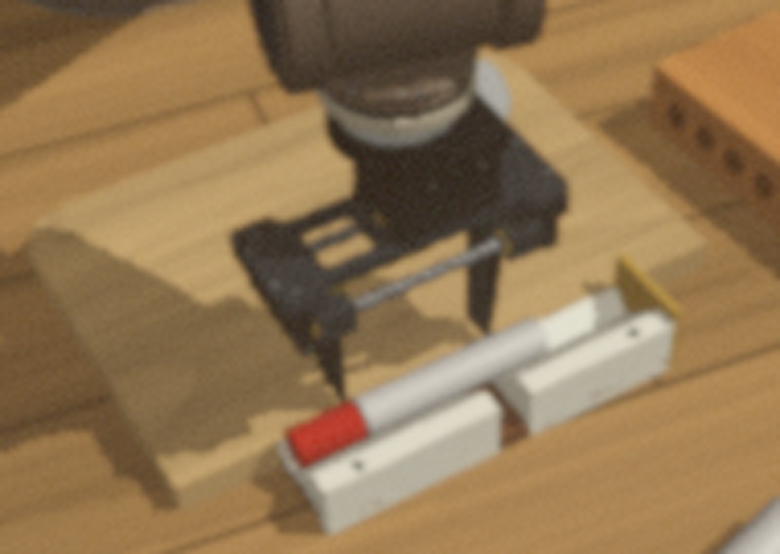

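Request:
carry_out --hand 0 --moves '[{"slide": [-0.02,0,0],"spin": 0},{"slide": [-0.03,0,0],"spin": 0},{"slide": [0,0,-0.05],"spin": 0},{"slide": [0,0,-0.075],"spin": 0},{"slide": [0,0,-0.075],"spin": 0},{"slide": [0,0.05,0],"spin": 0},{"slide": [0,0.075,0],"spin": 0},{"slide": [0,0.075,0],"spin": 0},{"slide": [0,0.075,0],"spin": 0},{"slide": [0,0.05,0],"spin": 0},{"slide": [0.06,0,0],"spin": 0},{"slide": [0.061,0,0],"spin": 0}]'

```text
t: 8.88
eef_pos: [622.7, -105.0, 109.2]
tcp_rot: [-3.142, 0.001, 0.142]
ft_force: [-0.1, 0.3, 0.5]
opening: 1.0
grip_force: 0.0
```

Request:
carry_out --hand 1 --moves '[{"slide": [0,0,0],"spin": 0},{"slide": [0,0,0],"spin": 0},{"slide": [0,0,0],"spin": 0},{"slide": [0,0,0],"spin": 0},{"slide": [0,0,0],"spin": 0},{"slide": [0,0,0],"spin": 0},{"slide": [0,0,0],"spin": 0},{"slide": [0,0,0],"spin": 0},{"slide": [0,0,0],"spin": 0},{"slide": [0,0,0],"spin": 0},{"slide": [0,0,0],"spin": 0},{"slide": [0,0,0],"spin": 0}]'

```text
t: 9.88
eef_pos: [623.2, -103.3, 109.0]
tcp_rot: [3.141, 0.0, 0.145]
ft_force: [0.9, 0.4, -0.2]
opening: 0.217
grip_force: 0.0
```

```bash
python3 pic.py top pics/e.png 250 400 160 255
python3 - <<'E'
from h import *;from cell import state
p=np.load("cr.npy");print(w2c(p,state()["eef_pos"]))
d=np.load("scene.npz");A=d["K"],d["R"],d["t"]
t=np.load("top.npz");B=t["K"],t["R"],t["t"]
for y in(105,60,50,40,-65,-110,-120,-130,-135): 
    q=proj(*A,c2w(p,(0,y,28.4)));r=proj(*B,c2w(p,(0,y,28.4)))
    print(y,((q-[210,110])*4.105).round(),((r-[250,160])*5.2).round())
E
```

```text
5.2 9.9333 [ 623.20469863 -103.35448308  109.00746911] [3.14149451e+00 1.51428622e-05 1.45082599e-01] [-0.2192348  -0.5679858   0.25472155]
[  -0.20505326 -169.46203855]
105 [626. 293.] [148. 207.]
60 [567. 321.] [232. 197.]
50 [553. 327.] [251. 195.]
40 [540. 334.] [270. 193.]
-65 [391. 403.] [466. 169.]
-110 [324. 434.] [549. 159.]
-120 [309. 442.] [568. 157.]
-130 [293. 449.] [587. 155.]
-135 [285. 452.] [596. 154.]
```

View pics/e.png

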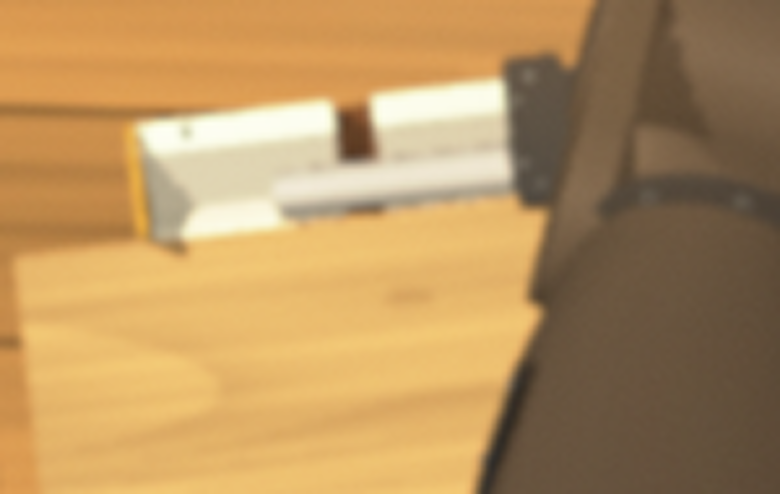

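From the top, the tube lies in the groove with its foot at about crop (275,192), i.e. y ≈ +38. The gripper is over the open end, clear of the cap. I'll shut the fingers, lower and push endwise.

Request:
carry_out --hand 1 --moves '[{"slide": [0,0,0],"spin": 0},{"slide": [0,0,0],"spin": 0},{"slide": [0,0,0],"spin": 0},{"slide": [0,0,0.06],"spin": 0},{"slide": [0,0,0.06],"spin": 0},{"slide": [0,0,0.05],"spin": 0},{"slide": [0,0,0.03],"spin": 0},{"slide": [0,0,0.005],"spin": 0},{"slide": [0,-0.01,0],"spin": 0},{"slide": [0,-0.01,0],"spin": 0},{"slide": [0,-0.01,0],"spin": 0},{"slide": [0,-0.01,0],"spin": 0}]'

```text
t: 10.93
eef_pos: [621.3, -87.1, 28.2]
tcp_rot: [3.141, -0.002, 0.145]
ft_force: [0.1, -0.8, -0.1]
opening: 0.006
grip_force: 0.0
```

Request:
carry_out --moves '[{"slide": [0,-0.006,0],"spin": 0},{"slide": [0,-0.006,0],"spin": 0},{"slide": [0,-0.006,0],"spin": 0},{"slide": [0,-0.006,0],"spin": 0},{"slide": [0,-0.006,0],"spin": 0},{"slide": [0,-0.006,0],"spin": 0},{"slide": [0,-0.006,0],"spin": 0},{"slide": [0,-0.006,0],"spin": 0},{"slide": [0,-0.006,0],"spin": 0},{"slide": [0,-0.006,0],"spin": 0},{"slide": [0,-0.006,0],"spin": 0},{"slide": [0,-0.006,0],"spin": 0}]'

```text
t: 11.93
eef_pos: [616.7, -58.8, 27.0]
tcp_rot: [3.142, 0.0, 0.145]
ft_force: [0.6, 0.5, -0.6]
opening: 0.002
grip_force: 0.3
```

```bash
python3 pic.py scene pics/f.png 210 400 110 245;python3 - <<'E'
from h import *;from cell import state
p=np.load("cr.npy");print(w2c(p,state()["eef_pos"]))
E
```

```text
4.105263157894737 11.9833 [616.63056179 -58.42061187  27.00476878] [-3.14158783e+00  9.97367443e-05  1.45294028e-01] [0.94930331 0.55327854 0.16123534]
[  -0.19217553 -124.04979471]
```

View pics/f.png

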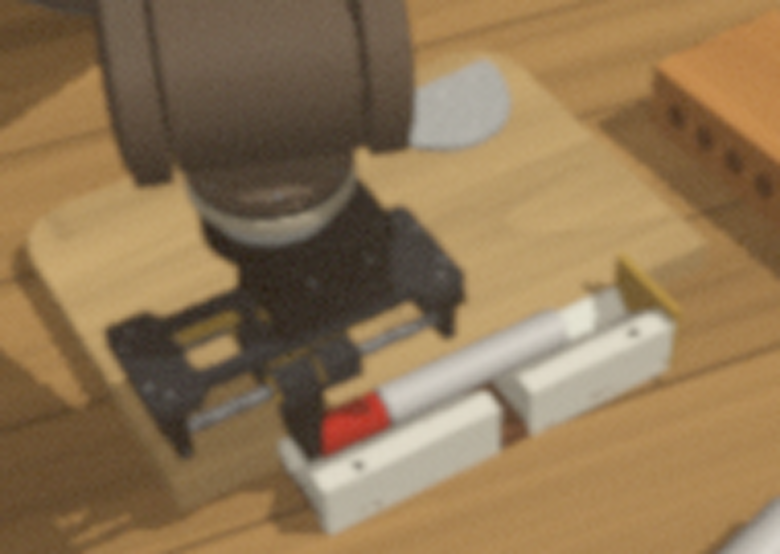

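The tube slides along the groove, foot at crop (563,325), y ≈ +57; about 48 mm remain.

Request:
carry_out --moves '[{"slide": [0,-0.006,0],"spin": 0},{"slide": [0,-0.008,0],"spin": 0},{"slide": [0,-0.008,0],"spin": 0},{"slide": [0,-0.008,0],"spin": 0},{"slide": [0,-0.008,0],"spin": 0},{"slide": [0,-0.008,0],"spin": 0},{"slide": [0,-0.008,0],"spin": 0},{"slide": [0,-0.008,0],"spin": 0},{"slide": [0,-0.008,0],"spin": 0},{"slide": [0,-0.008,0],"spin": 0},{"slide": [0,-0.008,0],"spin": 0},{"slide": [0,-0.008,0],"spin": 0}]'

```text
t: 12.98
eef_pos: [611.3, -21.5, 27.0]
tcp_rot: [3.141, -0.0, 0.145]
ft_force: [-0.0, -0.6, 0.0]
opening: 0.007
grip_force: 0.3
```

Request:
carry_out --moves '[{"slide": [0,-0.005,0],"spin": 0},{"slide": [0,-0.004,0],"spin": 0},{"slide": [0,-0.004,0],"spin": 0},{"slide": [0,-0.003,0],"spin": 0},{"slide": [0,0,0],"spin": 0}]'

```text
t: 13.4
eef_pos: [610.4, -15.3, 27.0]
tcp_rot: [3.142, 0.0, 0.145]
ft_force: [-1.1, -0.5, -0.3]
opening: 0.003
grip_force: 0.0
```

```bash
python3 pic.py scene pics/g.png 300 400 150 220;python3 - <<'E'
from h import *;from cell import state
p=np.load("cr.npy");print(w2c(p,state()["eef_pos"]))
E
```

```text
7.8 13.45 [610.37483159 -15.41660158  27.0179102 ] [ 3.14154663e+00 -1.17683876e-05  1.45126109e-01] [-0.06472356 -1.06673878  0.4121431 ]
[ -0.14417754 -80.59318696]
```

View pics/g.png

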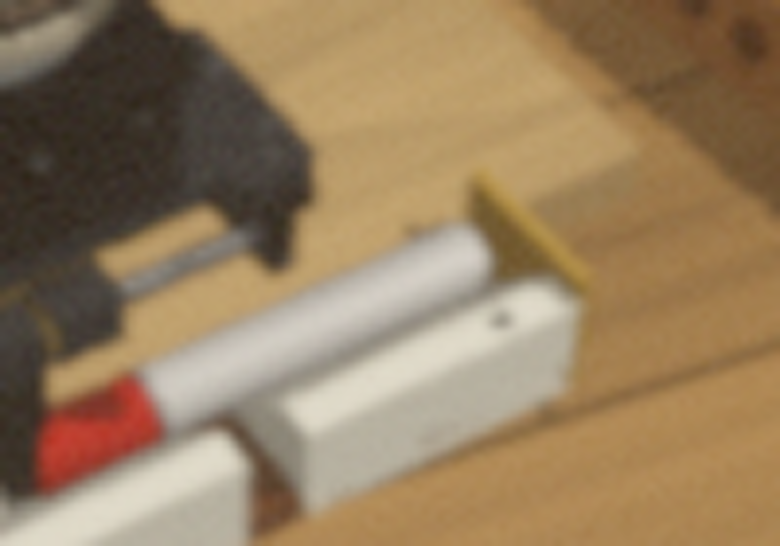

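The foot at crop (485,250) is a few mm from the stop. Next are tiny steps, watching the force.

Request:
carry_out --moves '[{"slide": [0,-0.002,0],"spin": 0},{"slide": [0,-0.002,0],"spin": 0},{"slide": [0,-0.002,0],"spin": 0},{"slide": [0,-0.002,0],"spin": 0},{"slide": [0,0,0],"spin": 0}]'

```text
t: 13.87
eef_pos: [609.9, -12.2, 27.0]
tcp_rot: [3.142, -0.0, 0.145]
ft_force: [1.0, 0.5, 0.3]
opening: 0.006
grip_force: 0.1
```

Request:
carry_out --moves '[{"slide": [0,-0.002,0],"spin": 0},{"slide": [0,-0.001,0],"spin": 0},{"slide": [0,0,0],"spin": 0}]'

```text
t: 14.12
eef_pos: [609.7, -11.1, 27.0]
tcp_rot: [3.142, 0.0, 0.145]
ft_force: [-0.5, 0.7, 0.2]
opening: 0.008
grip_force: 0.1
```

Request:
carry_out --moves '[{"slide": [0,-0.002,0],"spin": 0},{"slide": [0,0,0],"spin": 0}]'

```text
t: 14.28
eef_pos: [609.6, -10.2, 27.0]
tcp_rot: [3.142, 0.0, 0.145]
ft_force: [-1.5, 0.0, 0.4]
opening: 0.009
grip_force: 0.1
```

Request:
carry_out --moves '[{"slide": [0,-0.002,0],"spin": 0},{"slide": [0,0,0],"spin": 0}]'

```text
t: 14.45
eef_pos: [609.4, -9.4, 27.0]
tcp_rot: [3.142, 0.0, 0.145]
ft_force: [1.3, -0.2, -0.2]
opening: 0.003
grip_force: 0.1
```

Request:
carry_out --moves '[{"slide": [0,-0.002,0],"spin": 0},{"slide": [0,0,0],"spin": 0}]'

```text
t: 14.62
eef_pos: [609.4, -8.7, 27.0]
tcp_rot: [3.141, -0.0, 0.145]
ft_force: [0.6, -0.2, 0.2]
opening: 0.007
grip_force: 0.1
```

```bash
python3 pic.py scene pics/i.png 340 400 160 205
```

```text
12.935323383084576 14.6667 [609.34116509  -8.70256525  26.98273438] [3.14155406e+00 9.89279597e-05 1.45096235e-01] [ 0.25820121 -0.72614904 -0.50415491]
```

View pics/i.png

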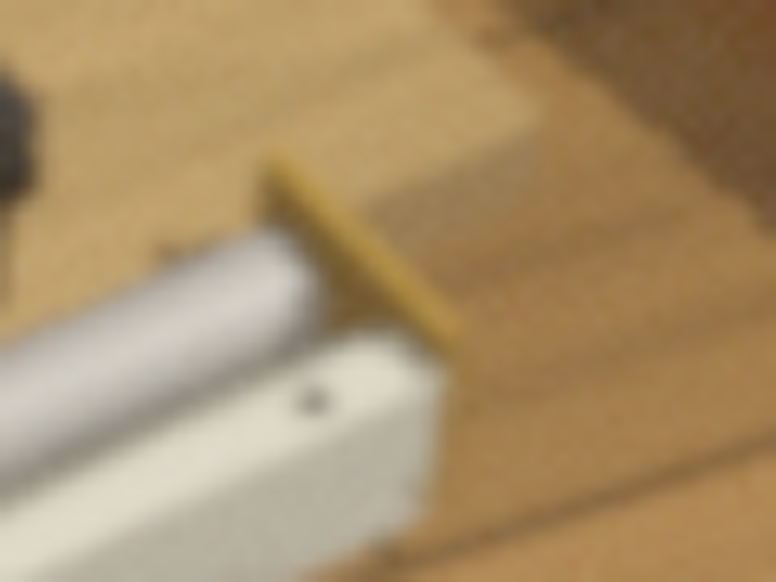

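That was one picture past my limit of 10, so I'm viewing no more and will finish by force readings.

Request:
carry_out --moves '[{"slide": [0,-0.003,0],"spin": 0},{"slide": [0,0,0],"spin": 0}]'

```text
t: 14.83
eef_pos: [609.2, -7.4, 27.0]
tcp_rot: [3.142, 0.0, 0.145]
ft_force: [0.1, 0.0, -0.0]
opening: 0.007
grip_force: 0.1
```

Request:
carry_out --moves '[{"slide": [0,-0.002,0],"spin": 0},{"slide": [0,0,0],"spin": 0}]'

```text
t: 15.0
eef_pos: [609.2, -7.0, 27.1]
tcp_rot: [3.141, -0.0, 0.145]
ft_force: [-0.5, -2.8, 0.2]
opening: 0.005
grip_force: 1.5
```

Run:
```python
from h import *;from cell import *
p=np.load("cr.npy");d=np.load("scene.npz");A=d["K"],d["R"],d["t"]
for y in(95,100,105): print(y,[((proj(*A,c2w(p,(x,y,z)))-[340,160])*12.94).round().tolist() for x,z in((0,41.4),(9.2,37.6),(-9.2,37.6))])
f=[]
for i in range(10): read_camera("scene");f.append(state()["ft_force"])
print(np.mean(f,0),np.std(f,0),w2c(p,state()["eef_pos"]))
```

```text
95 [[255.0, 251.0], [281.0, 293.0], [226.0, 236.0]]
100 [[276.0, 241.0], [302.0, 283.0], [247.0, 227.0]]
105 [[296.0, 232.0], [323.0, 274.0], [267.0, 217.0]]
[ 0.52213929 -4.50849989 -0.05184588] [0.54373182 0.78724137 0.4831104 ] [ -0.07819054 -72.05837286]
```

Contact with the stop is clear: a steady 4.5 N with the TCP stalled. Backing off along the groove, then up.

Request:
carry_out --moves '[{"slide": [0,0.004,0],"spin": 0},{"slide": [0,0.02,0],"spin": 0},{"slide": [0,0.04,0],"spin": 0},{"slide": [0,0.04,0],"spin": 0},{"slide": [0,0,-0.06],"spin": 0},{"slide": [0,0,-0.09],"spin": 0},{"slide": [0,0,-0.09],"spin": 0},{"slide": [0,0.09,-0.05],"spin": 0},{"slide": [0,0.09,0],"spin": 0},{"slide": [0,0.09,0],"spin": 0},{"slide": [0,0.09,0],"spin": 0},{"slide": [0,0,0],"spin": 0}]'

```text
t: 16.5
eef_pos: [636.2, -197.0, 143.0]
tcp_rot: [3.14, -0.001, 0.141]
ft_force: [0.1, 0.0, 0.1]
opening: 0.005
grip_force: 0.0
```

Run:
```python
from h import *;from cell import *
import cv2
p=np.load("cr.npy");c=read_camera("top");A=c["K"],c["R"],c["t"]
im=c["color"].astype(int)
m=((im[...,0]>110)&(im[...,1]<70)&(im[...,2]<70)).astype(np.uint8);m[:150]=0;m[260:]=0;m[:,:250]=0;m[:,:][:,420:]=0
n,l,s,ce=cv2.connectedComponentsWithStats(m)
for i in range(1,n):
    if s[i,4]>15: print(s[i],w2c(p,ray(*A,ce[i],36)),[w2c(p,ray(*A,(s[i,0]+k,ce[i][1]),36)) for k in(-.5,s[i,2]-.5)])
print("expect cap mid y", 105-170+21.5,state()["eef_pos"],state()["t"])
o=np.load("top.npz")["color"].astype(int)
for a,b in((ray,0),): pass
for n_,X,h in(("pot",(442,225),15),("knife",(288,280),25)):
    u,v=X;print(n_,np.abs(im-o)[v-h:v+h,u-h:u+h].mean())
```

```text
[325 191  14   7  76] [ -1.37500778 -42.19192339] [array([  0.91862594, -23.18632771]), array([ -3.70363641, -61.48749529])]
expect cap mid y -43.5 [ 635.72022844 -194.29252518  142.7038492 ] 16.55
pot 86.69407407407408
knife 51.416533333333334
```

```bash
python3 -c "from cell import *;print(job_done())"
```

```text
the job is handed in; nothing more can be done
None
```

The tube was rolled into the V-groove and pushed along until its plain end met the brass stop, and I handed the job in at about 16.5 s with the arm clear; the pot, knife and mould were not touched as far as I could tell, though the arm hid the pot and knife in the last picture, and I viewed 11 pictures, one over the limit.

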